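Lock the instrument case down for the road

ROBOT

A 6-joint arm with a two-finger parallel gripper is mounted at the origin on the work surface. World frame = base frame: x ahead of the robot, y to its left, z up, the work surface at z = 0. Lengths are in m, angles in rad, forces in N, time in s.
With the tool pointing down it reaches from about 0.325 to 0.9 m from the base axis. Payload 3.5 kg.
Tool frame: the origin (TCP) lies between the finger pads; the fingertips stand env.tips_ahead ahead of it and the grasp point (between the pads) is the TCP (env.tips_ahead is the distance from the TCP to the fingertips, in m); z points along the fingers, y is the line along which they close (so a half turn about z gives the same grasp; the last joint's range is limited). The gripper opens to 85 mm and grips with 20 to 120 N. Pads are 22 mm wide; open, the fingers measure 114 mm over their backs; the gripper's body (76 mm by 85 mm) begins 54 mm behind the grasp point. The pads swing forward as they close: fully open they stand 13 mm farther back than shut.
Start: joints at [1.17, 0.276, -0.026, 1.268, 0, 1.467], TCP at [0.183, 0.597, 0.25] pointing down, gripper open.
Joint ranges: [-3.12, 3.12], [-0.85, 1.88], [-1.08, 1.24], [-1.95, 2.15], [-1.57, 1.53], [-3.14, 3.14]. Speed limits (rad/s): [2.57, 2.57, 3.14, 3.14, 3.14, 3.14].

INTERFACE

Orientations are given as a unit quaternion [x, y, z, w].
In Python, from station import env gives the robot as it stands.
- The arm moves only by the tool send_rows, never from a script. Its argument "steps" is a list of rows, each a list of 3 entries, a list of its own where there are three numbers: the shift along the tool's x, y, z in mm, then the turn, a rotation vector about the tool's x, y, z in degrees, then the finger opening in mm, from 0 to 85.4. In form: [[[dx, dy, dz], [rx, ry, rz], hand], ...]. A call has 1 to 8 rows; each row is the pose to reach, as a shift and turn from the pose commanded when the call began, along the tool's axes at that moment; what a row does not reach only later rows make up. A row lasts 1/12 s, in which the tool goes at most 41.7 mm and 7.16 degrees, less where a joint would pass 70% of its speed; a pose out of reach is approached as far as the arm can. A call with a gripper value outside its range is refused whole. The fingers move at their own pace and stop on an object; the grip force is fixed at half the most. Time passes only in rows, so rows that repeat a pose let the fingers close. It gives the time, the measured TCP pose, the force, the opening and the grip force at its end, in the units of the state.
- env.observe(): the state, without advancing time (a new reading comes with each control period).
- env.snapshot(name): name is "side" or "top"; returns (picture, depth): 400x640x3 uint8, red, green, blue; 400x640 float32, m along the optical axis (not along the pixel's ray), 0 where there is no reading.
- env.calibration(name): a dict with "fx", "fy", "cx", "cy" (pixels), "T" (4x4, takes a point from camera to world coordinates). Camera axes: x right, y up, looking along -z (the intrinsics and any distortion apply to the point x, -y, -z); pixel columns grow to the right and rows downward; lengths in m; the calibration is good to about 2 mm. A picture is of the moment at which its call begins. calibration takes no time and is no camera call.
- env.job_done(): hands the job in; it is judged then, once.
Trained networks look in the newest picture that a camera, given by its name, has taken for a name from the list of things; names that differ only in an ending like _2 or _b are one class to them, and where a whole thing is asked for, a point or a joint stands for the part that bears it (a point fixed in the world has none). Each returns a list of dicts, best first, with "p" (0 to 1); they miss things now and then, are a little off and sometimes report something else, mostly with a low value. They report only what shows in the picture. A call takes as long as a camera call. They do not tell look-alikes from the thing itself.
- env.spot_in(name, camera): "location" ([x, y, z] in m, in world coordinates, good to about 4 mm: the middle of the surface that is visible of it).
- env.cut_out(name, camera): "pixels" (400x640 bool, what is visible of it).
- env.mark_of(name, camera): "location" ([x, y, z] in m, in world coordinates, good to about 4 mm: a listed point, or the origin of a listed thing).
The state is a dict: "time_s": time; "q": joint angles; "qvel": joint speeds; "effort": joint torques, N m; "ee_pos": TCP position; "tcp_rot": TCP orientation; "force": force on the tool from outside, world axes, zero at the start; "torque": the same for the moment, N m; "opening": finger opening in m; "gripper_force": force on a finger pad.
Only numpy, scipy, OpenCV 4.12 (cv2) and the standard library are available. Lean on these libraries where they do the work, as an engineer would, in place of code of your own. Each camera call takes 0.05 s, during which the arm holds its last target. There are 200 camera calls.

TASK

The truck is about to drive off: seat the instrument case in its dock by pressing it firmly (15 to 20 N) home first against the blue back rail and then against the blue left rail, so that it sits flush with both. Only then push the red toggle-clamp handle down over centre onto its stop, so that it stays locked by itself with the rubber foot holding the lid, and let go. Work by feel, never with more than 30 N on case or clamp, and leave the things around the dock alone.

Things in the scene. Friction and masses are not known exactly. Their poses are not given: they have to be found in the camera images.
- dock: aluminium plate, 220 (x) by 420 (y) by 8 mm, screwed to the counter, with two blue stop rails; the case belongs in the corner between them. Origin under the plate's centre, at counter height; x away from the robot, y to its left
- back_rail: blue stop rail fixed on the dock plate, 165 mm long, 10 thick, 28 mm high. Origin at the foot of the middle of its stop face; that face lies at x = +90 mm of the dock, from y = -147 to +17 mm, and looks to the robot. A case that meets it askew wedges on one corner until its lagging end is pushed
- left_rail: blue stop rail fixed on the dock plate, 115 mm long, 10 thick, 22 mm high. Origin at the foot of the middle of its stop face; that face lies at y = +30 mm of the dock, from x = -25 to +90 mm, and looks to the right (dock's -y)
- case: loose instrument case, perforated aluminium, dark lid, 130 (x) by 180 (y) by 50 mm high, 0.5 to 0.7 kg, on the plate. Origin at the centre of its underside. Starts 1 to 5 cm short of both rails, turned up to 0.15 rad; fully home it is square to the dock with its origin at x = 25, y = -60 mm of the dock. Slides at 2 to 5 N. Delicate inside: never push it with more than 30 N
- clamp: steel toggle clamp on a riser block, bolted left of the left rail. Origin under the block, on the plate; its x points over the left rail to the case (dock's -y), z up. Block x -69 to +21, 50 wide, 22 mm high. Bar pivot at x = 0, z = 52 mm. Open, the bar stands up at 70 degrees with its foot, between x = -35 and 40, top at z = 132 mm. Never load it with more than 30 N
- handle (a joint): turn of the handle against the clamp's link, rad: 0 open, about 1.3 when the foot meets the lid of a seated case, 2.05 dead centre, 2.20 hard stop (locked). Pressed at its press point, at right angles, it takes 2 to 6 N on the way, rises to 9 to 13 N as the foot is squeezed (near 1.65), falls to nearly nothing at dead centre, then meets the stop. Stays where it is left
- handle_press (a point): middle of the upper face of the red grip (22 wide, 15 thick, 85 mm long), 105 mm from the handle's pivot, 30 mm short of its end. Site x along the handle to its end, z out of the pressed face. Open: 59 degrees above level, in the clamp's frame at x = -67, z = 152 mm; it swings down and away from the case to x = -105, z = 84 mm, nearly level. The pivot shifts 23 mm meanwhile
- pad: black rubber foot at the end of the clamp's bar, 20 mm across; origin at its lower face. Locked, it presses on the lid with about 45 N, 20 mm inside the case's left edge
- saline: bystander: clear saline bottle with blue cap, 60 mm across and 150 mm high, standing behind the back rail; origin at the centre of its base
- gauge: bystander: steel oxygen gauge lying face up, 64 mm across and 30 mm high with a brass stem to its +x, behind the dock; origin at the centre of its underside
- radio: bystander: black hand radio lying flat, 120 by 58 by 34 mm plus an 85 mm aerial along its +x, left of the dock; origin at the centre of its underside
- bowl: bystander: steel bowl, 100 mm across and 38 mm high, right of the dock; origin at the centre of its underside
Mind the look-alikes: they are no part of the job. Leave any yellow look-alike of the case alone.

How it is judged:
On the way, in this order (a step that is already met when the one before it is completed fails the run):
1. the case is pressed flush against the back rail with more than 8 N (x of case in the frame of dock above 0.023 m and angle between the x axis of case and the x axis of dock, either way round below 0.025 rad and contact force between case and back_rail above 8 N), for 0.15 s.
2. then, with the clamp still open, the case is pressed home against the left rail with more than 8 N and sits flush with both (x of case in the frame of dock above 0.023 m and y of case in the frame of dock above -0.062 m and angle between the x axis of case and the x axis of dock, either way round below 0.025 rad and angle between case's own z axis and vertical below 0.03 rad and contact force between case and left_rail above 8 N and value of joint handle below 1.2 rad), for 0.15 s.
3. the handle is past dead centre and the rubber foot presses on the lid (value of joint handle above 2.12 rad and contact force between pad and case above 20 N), for 0.2 s.
At the end, for the whole second after the job is handed in: the case stands flat in the corner, within 2 mm of both rails and 0.025 rad of square, at rest; the handle is past dead centre (joint above 2.12) with the rubber foot pressing on the lid with more than 20 N (all of step 3 and x of case in the frame of dock above 0.023 m and y of case in the frame of dock above -0.062 m and angle between the x axis of case and the x axis of dock, either way round below 0.025 rad and angle between case's own z axis and vertical below 0.03 rad and linear speed of case below 0.01 m/s); the robot touches nothing.
It fails at once if the case is pushed with more than 30 N (contact force between any of the fingers, the arm and case above 30 N).
It fails at once if the clamp is loaded by the robot with more than 30 N (contact force between any of the fingers, the arm and clamp above 30 N).
It fails at once if the bottle, gauge, radio or bowl is moved more than 15 mm (distance of any of saline, gauge, radio, bowl from where it was at the start of the episode above 0.015 m).
It also fails if it takes over 69 s, if anything falls off the work surface, if the arm or the gripper's body presses on something with over 40 N, if the wrist force passes 120 N, or if a joint passes its speed limit or range.

## Working session

There is one attempt and no reset: what is moved stays moved. The work goes in short steps, Python scripts to look and compute and a tool call to move; the robot and the scene stay as the last step left them, time stands still between calls to the robot, and variables do not carry over. Pictures are saved under pics/ and viewed, at most 10 in all, crops included, and the job is handed in when it is done.

Besides the shell and the picture viewer there is one more tool, called after "Call:" as a command line: name --argument value ..., lists and objects as JSON in quotes. send_rows: Moves the arm, as the interface text tells. Its arguments: {"type":"object","properties":{"steps":{"type":"array","items":{"type":"array"}}},"required":["steps"]}

```bash
ls; mkdir -p pics; python3 - <<'E'
from station import env
import cv2, numpy as np
print(env.tips_ahead, env.observe())
for c in ("side","top"):
    im,d=env.snapshot(c); cv2.imwrite(f"pics/{c}0.png",im[:,:,::-1]); np.savez(f"pics/{c}0.npz",im=im,d=d)
    k=env.calibration(c); print(c,k)
    for n in ("dock","case","back_rail","left_rail","clamp","handle_press","saline","gauge","radio","bowl"):
        print(c,n,[(np.round(r["location"],3).tolist(),round(r["p"],2)) for r in env.mark_of(n,c)][:3])
E
```

```text
pics
0.019 {'time_s': 0.0, 'q': array([ 1.16960501e+00,  2.77152358e-01, -2.79013365e-02,  1.26801182e+00,
        1.34856319e-05,  1.46740049e+00]), 'qvel': array([-4.35522952e-04,  3.11753410e-04, -1.77119130e-03, -7.91262514e-04,
        1.84125271e-05,  3.38150619e-04]), 'effort': array([ 2.96664846e-03, -4.45506048e+01,  2.95204675e+01,  1.62686961e-02,
        1.53734404e-04,  1.68303302e-06]), 'ee_pos': array([0.18309297, 0.59679703, 0.24913801]), 'tcp_rot': array([ 1.48348073e-01,  9.88934559e-01, -1.09699013e-03, -2.89752470e-04]), 'force': array([ 0.29061323, -0.29230026, -0.29474847]), 'torque': array([0.02074036, 0.01213871, 0.02248488]), 'gripper_force': 0.0, 'opening': 0.08505897209728362}
side {'fx': 439.73015963227465, 'fy': 439.73015963227465, 'cx': 312.7751464736416, 'cy': 196.77292869963162, 'T': array([[ 0.86209305,  0.26927311, -0.42928727,  0.11613706],
       [-0.50665975,  0.4739991 , -0.72015329, -0.7466902 ],
       [ 0.00956386,  0.83834173,  0.54506117,  0.7106704 ],
       [ 0.        ,  0.        ,  0.        ,  1.        ]])}
side dock [([0.581, -0.004,
[... 728 characters left out ...]
-0.00152325],
       [ 0.00675323,  0.16930048,  0.98554134,  1.31139474],
       [ 0.        ,  0.        ,  0.        ,  1.        ]])}
top dock [([0.582, -0.006, -0.007], 0.88)]
top case [([0.585, -0.103, 0.004], 0.82), ([0.581, -0.001, -0.003], 0.69), ([0.316, -0.192, -0.001], 0.61)]
top back_rail [([0.678, -0.059, 0.01], 0.89)]
top left_rail [([0.611, 0.032, 0.008], 0.7)]
top clamp [([0.61, 0.07, 0.009], 0.71), ([0.677, -0.062, 0.007], 0.16)]
top handle_press [([0.608, 0.136, 0.163], 0.77), ([0.654, -0.347, 0.002], 0.36)]
top saline [([0.755, 0.108, -0.002], 0.68)]
top gauge [([0.76, -0.089, 0.004], 0.78)]
top radio [([0.506, 0.316, 0.0], 0.88)]
top bowl [([0.653, -0.346, 0.001], 0.86)]
```

View pics/top0.png

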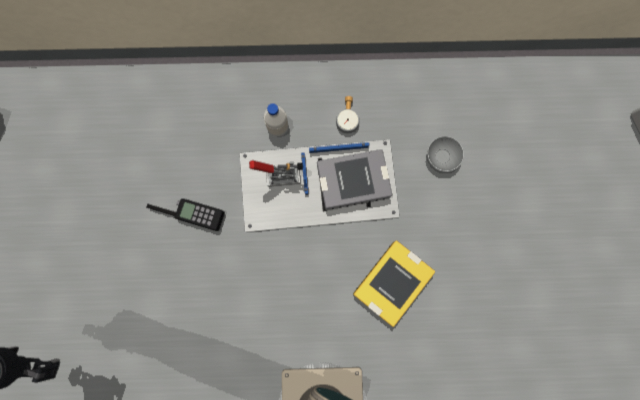

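View pics/side0.png

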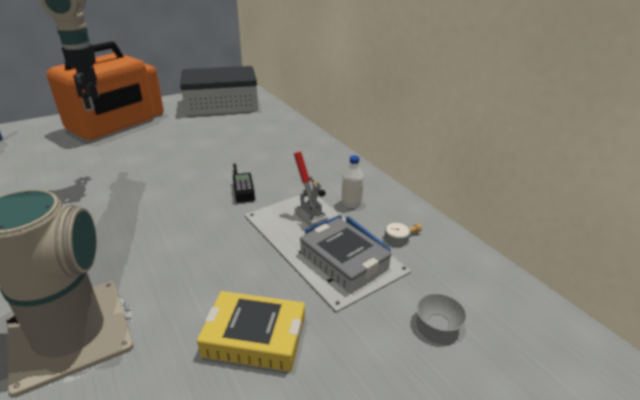

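Top view: the dark case on the plate is at about (355,180), the back rail at (340,148), the left rail at (305,175), and the clamp at (285,175) with its red handle at (262,167). Things I could mistake for the case are the yellow one at top (395,285) and the perforated box far back at side (220,90). By the description I choose the dark one on the plate, at (355,180).

```bash
cat > h.py <<'E'
from station import env
import cv2, numpy as np
def cloud(c,d):
    k=env.calibration(c); v,u=np.mgrid[:400,:640]
    P=np.stack([(u-k["cx"])/k["fx"]*d,-(v-k["cy"])/k["fy"]*d,-d,np.ones_like(d)],-1)
    W=(P@k["T"].T)[...,:3]; W[d==0]=np.nan; return W
def rect(xy):
    r=cv2.minAreaRect(xy.astype(np.float32)*1000); b=cv2.boxPoints(r)/1000
    e=max([(b[1]-b[0]),(b[2]-b[1])],key=np.linalg.norm)
    return np.round(np.array(r[0])/1000,4),np.round(r[1],1),round(float((np.arctan2(e[1],e[0])-np.pi/2+np.pi/2)%np.pi-np.pi/2),4)
def biggest(m):
    n,l,s,_=cv2.connectedComponentsWithStats(m.astype(np.uint8)); i=1+np.argmax(s[1:,4]); return l==i
E
python3 - <<'E'
from h import *
for c in ("top","side"):
    z=np.load(f"pics/{c}0.npz"); im=z["im"]; W=cloud(c,z["d"])
    near=(abs(W[...,0]-.58)<.2)&(abs(W[...,1])<.26)
    for n,zr,cxy in (("case",(.052,.064),(.588,-.1)),):
        m=near&(W[...,2]>zr[0])&(W[...,2]<zr[1])&(abs(W[...,1]+.1)<.13)&(W[...,0]<.68)&(W[...,0]>.5)
        m=biggest(m); print(c,n,m.sum(),rect(W[m][:,:2]),np.median(W[m][:,2]))
    m=near&(W[...,2]>.0045)&(W[...,2]<.2)&(W[...,0]<.71)
    m=biggest(m); print(c,"dock",rect(W[m][:,:2]))
    b=im.astype(int); bl=near&(b[...,2]>b[...,0]+50)&(W[...,2]<.06)&(W[...,2]>.012)
    n,l,s,_=cv2.connectedComponentsWithStats(bl.astype(np.uint8))
    for i in range(1,n):
        if s[i,4]>30: print(c,"blue",s[i],rect(W[l==i][:,:2]),np.median(W[l==i][:,2]))
    r=near&(b[...,0]>b[...,1]+70)&(W[...,2]>.06); r=biggest(r); Q=W[r]; mu=Q.mean(0); _,_,vt=np.linalg.svd(Q-mu,full_matrices=False)
    print(c,"red",mu,vt[0],np.min(Q,0),np.max(Q,0))
    cv2.imwrite(f"pics/crop_{c}.png",cv2.resize(im[110:250,220:420] if c=="top" else im[140:310,230:430],None,fx=3,fy=3,interpolation=cv2.INTER_CUBIC)[:,:,::-1])
E
```

```text
top case 3152 (array([ 0.5892, -0.0965]), array([130.9, 181.2]), 0.1661) 0.05913888288797142
top dock (array([ 0.5815, -0.002 ]), array([233.8, 430.6]), 0.0668)
top blue [316 143  46   8 150] (array([ 0.6808, -0.0595]), array([  9.5, 123.4]), 0.0716) 0.036505871930071376
top blue [302 157   6  31  81] (array([0.6128, 0.0351]), array([83.5,  7.8]), -1.4984) 0.031621279033727356
top red [0.60239403 0.13589823 0.15852275] [-0.02956132  0.55327188  0.83247604] [0.59368272 0.11088268 0.11665287] [0.61193761 0.1600534  0.18821578]
side case 2914 (array([ 0.5883, -0.0994]), array([132.5, 182.6]), 0.1679) 0.06040813325811267
side dock (array([0.5869, 0.0147]), array([235.9, 460.2]), 0.0764)
side blue [351 220  33  25 100] (array([ 0.68 , -0.063]), array([ 11.1, 120.8]), 0.0919) 0.03820794559553076
side red [0.60380687 0.12991189 0.1526974 ] [ 0.03737567 -0.51539511 -0.85613722] [0.59509089 0.10865114 0.1179742 ] [0.61434565 0.1510703  0.18787552]
```

View pics/crop_top.png

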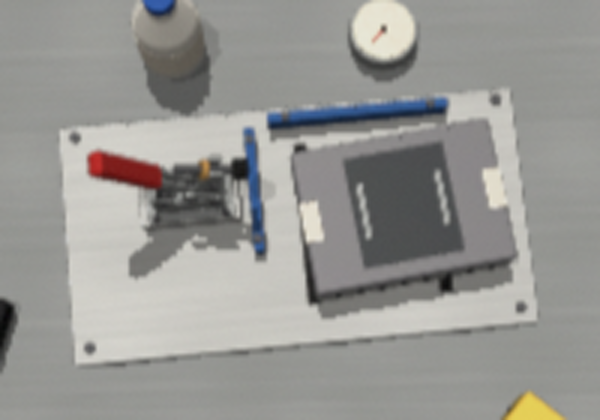

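The crop confirms the choice: dark lid at (405,205), turned counter-clockwise to the rails. The rails, at (355,112) and (255,190), stand clear of it. The measured sizes match the given ones (131×181 mm, lid at z 59 mm). I'll push with the fingers open so that both of them square the case.

```bash
cat >> h.py <<'E'
from scipy.spatial.transform import Rotation as R
D0=np.array([.582,-.003,0]); YAW=.072; RD=R.from_euler("z",YAW)
def d2w(p): return D0+RD.apply(np.array(p)/1000)
def w2d(p): return RD.inv().apply(np.array(p)-D0)*1000
def go(p,ydeg):   # dock mm target, angle of tool y in dock frame (deg), tool down
    s=env.observe(); r=R.from_quat(s["tcp_rot"]); a=YAW+np.radians(ydeg)
    y=np.array([np.cos(a),np.sin(a),0]); z=np.array([0,0,-1.]); x=np.cross(y,z)
    t=R.from_matrix(np.stack([x,y,z],1))
    print("now dock",np.round(w2d(s["ee_pos"]),1),"F dock",np.round(RD.inv().apply(s["force"]),1),"t",s["time_s"])
    print("shift",np.round(r.inv().apply(d2w(p)-s["ee_pos"])*1000,1),"turn",np.round((r.inv()*t).as_rotvec(degrees=True),1))
E
python3 -c "
from h import *
go([-112,-90,150],90)"
```

```text
now dock [-354.4  627.6  250.3] F dock [-0.6 -0.  -0.6] t 1.1
shift [-485.4 -581.5  100.3] turn [  0.   -0.  -21.2]
```

Call:
send_rows --steps '[[[-200,-240,0],[0,0,-21],85],[[-200,-240,0],[0,0,-21],85],[[-200,-240,0],[0,0,-21],85],[[-200,-240,0],[0,0,-21],85],[[-200,-240,0],[0,0,-21],85],[[-200,-240,0],[0,0,-21],85],[[-200,-240,0],[0,0,-21],85],[[-200,-240,0],[0,0,-21],85]]'

```text
time_s: 1.77
ee_pos: [0.3046, 0.306, 0.2504]
tcp_rot: [-0.033, 0.999, -0.001, 0.0]
force: [-0.0, 0.4, -0.4]
opening: 0.0851
gripper_force: 0.0
```

```bash
python3 -c "
from h import *
go([-112,-90,150],90)"
```

```text
now dock [-254.5  328.1  250.4] F dock [ 0.   0.4 -0.4] t 1.7667
shift [-144.8 -417.2  101.1] turn [-0.1  0.  -0.3]
```

Call:
send_rows --steps '[[[-110,-300,60],[0,0,0],85],[[-110,-300,60],[0,0,0],85],[[-110,-300,60],[0,0,0],85],[[-110,-300,60],[0,0,0],85],[[-110,-300,60],[0,0,0],85],[[-110,-300,60],[0,0,0],85],[[-110,-300,60],[0,0,0],85],[[-110,-300,60],[0,0,0],85]]'

```text
time_s: 2.43
ee_pos: [0.4354, 0.0149, 0.1902]
tcp_rot: [-0.034, 0.999, -0.0, 0.001]
force: [-0.3, 1.0, 1.0]
opening: 0.0849
gripper_force: 0.0
```

```bash
python3 -c "
from h import *
go([-112,-90,36],90)"
```

```text
now dock [-145.    28.4  190.2] F dock [-0.2  1.1  1. ] t 2.4333
shift [ -33.4 -118.2  154.4] turn [-0.   0.1 -0.3]
```

Call:
send_rows --steps '[[[-33,-118,60],[0,0,0],85],[[-33,-118,60],[0,0,0],85],[[-33,-118,60],[0,0,0],85],[[-33,-118,60],[0,0,0],85],[[-33,-118,100],[0,0,0],85],[[-33,-118,130],[0,0,0],85],[[-33,-118,154],[0,0,0],85],[[-33,-118,154],[0,0,0],85]]'

```text
time_s: 3.1
ee_pos: [0.4711, -0.0961, 0.0321]
tcp_rot: [-0.034, 0.999, 0.002, -0.005]
force: [-0.7, -0.3, -0.4]
opening: 0.0852
gripper_force: 0.0
```

```bash
python3 -c "
from h import *
go([-85,-90,36],90)
im,d=env.snapshot('side'); cv2.imwrite('pics/side1.png',cv2.resize(im[150:320,220:450],None,fx=3,fy=3)[:,:,::-1])"
```

```text
now dock [-117.4  -84.9   32.1] F dock [-0.7 -0.3 -0.4] t 3.1
shift [-32.3  -4.9  -4.2] turn [ 0.2 -0.5 -0.2]
```

View pics/side1.png

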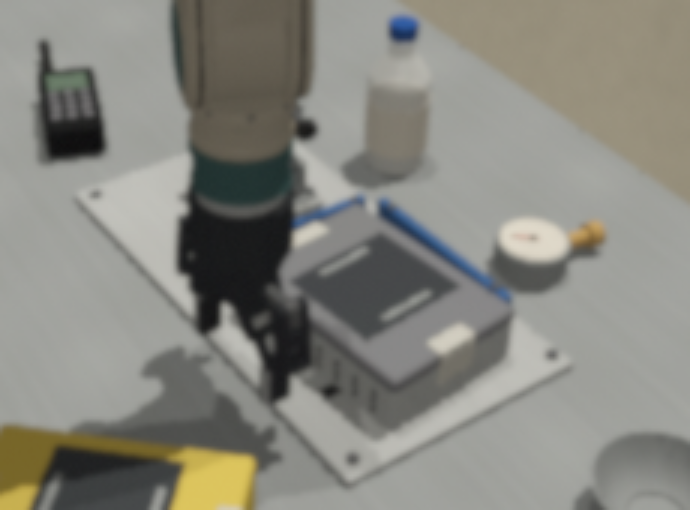

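The fingers stand open in front of the case at (205,320) and (275,395), with a gap to its near face. Advancing until they touch.

Call:
send_rows --steps '[[[-12,0,0],[0,0,0],85],[[-24,0,0],[0,0,0],85],[[-28,0,0],[0,0,0],85],[[-32,0,0],[0,0,0],85],[[-36,0,0],[0,0,0],85],[[-39,0,0],[0,0,0],85],[[-42,0,0],[0,0,0],85],[[-45,0,0],[0,0,0],85]]'

```text
time_s: 3.82
ee_pos: [0.5198, -0.0942, 0.0361]
tcp_rot: [-0.034, 0.999, 0.001, -0.001]
force: [-4.3, 0.9, 2.9]
opening: 0.085
gripper_force: 1.9
```

```bash
python3 -c "
from h import *
go([-51,-90,36],90)"
```

```text
now dock [-68.6 -86.5  36.1] F dock [-4.2  1.2  2.9] t 3.8167
shift [-17.6  -3.5   0.1] turn [ 0.1 -0.1 -0.2]
```

Call:
send_rows --steps '[[[-2,0,0],[0,0,0],85],[[-4,0,0],[0,0,0],85],[[-6,0,0],[0,0,0],85],[[-8,0,0],[0,0,0],85],[[-9,0,0],[0,0,0],85],[[-10,0,0],[0,0,0],85],[[-11,0,0],[0,0,0],85],[[-11,0,0],[0,0,0],85]]'

```text
time_s: 4.48
ee_pos: [0.5318, -0.0943, 0.0362]
tcp_rot: [-0.034, 0.999, -0.0, 0.0]
force: [-1.7, -0.7, -1.1]
opening: 0.0851
gripper_force: 0.9
```

```bash
cat >> h.py <<'E'
def case():
    im,d=env.snapshot("top"); W=cloud("top",d)
    m=(W[...,2]>.052)&(W[...,2]<.064)&(abs(W[...,1]+.09)<.13)&(W[...,0]<.69)&(W[...,0]>.5)
    m=biggest(m); r=rect(W[m][:,:2]); print("case dock",np.round(w2d([*r[0],0])[:2],1),r[1],"rel yaw",round(r[2]-YAW,3)); return im
E
python3 -c "
from h import *
go([-51,-90,36],90); case()"
```

```text
now dock [-56.6 -87.4  36.2] F dock [-1.7 -0.6 -1.1] t 4.4833
shift [-5.6 -2.6  0.2] turn [-0.   0.  -0.2]
case dock [ 20.4 -42.1] [ 72.1 132.5] rel yaw 1.476
```

Call:
send_rows --steps '[[[-1,0,0],[0,0,0],85],[[-2,0,0],[0,0,0],85],[[-3,0,0],[0,0,0],85],[[-4,0,0],[0,0,0],85],[[-4,0,0],[0,0,0],85]]'

```text
time_s: 4.95
ee_pos: [0.5358, -0.0937, 0.0364]
tcp_rot: [-0.034, 0.999, 0.0, 0.0]
force: [-2.4, -0.4, -0.6]
opening: 0.0853
gripper_force: 1.0
```

Call:
send_rows --steps '[[[-0.5,0,0],[0,0,0],85],[[-1,0,0],[0,0,0],85],[[-1,0,0],[0,0,0],85]]'

```text
time_s: 5.2
ee_pos: [0.5364, -0.0936, 0.0363]
tcp_rot: [-0.034, 0.999, 0.0, 0.0]
force: [-2.4, 0.5, 0.3]
opening: 0.085
gripper_force: 1.4
```

Call:
send_rows --steps '[[[-0.5,0,0],[0,0,0],85],[[-1,0,0],[0,0,0],85],[[-1,0,0],[0,0,0],85]]'

```text
time_s: 5.45
ee_pos: [0.5375, -0.0935, 0.0363]
tcp_rot: [-0.034, 0.999, 0.0, 0.0]
force: [-3.1, 0.5, 0.7]
opening: 0.0849
gripper_force: 1.5
```

Call:
send_rows --steps '[[[-0.4,0,0],[0,0,0],85],[[-0.7,0,0],[0,0,0],85],[[-0.7,0,0],[0,0,0],85]]'

```text
time_s: 5.7
ee_pos: [0.5382, -0.0935, 0.0363]
tcp_rot: [-0.034, 0.999, 0.0, 0.0]
force: [-3.7, -0.2, 1.5]
opening: 0.0853
gripper_force: 1.7
```

Call:
send_rows --steps '[[[-0.5,0,0],[0,0,0],85],[[-1,0,0],[0,0,0],85],[[-1,0,0],[0,0,0],85]]'

```text
time_s: 5.95
ee_pos: [0.5383, -0.0935, 0.0363]
tcp_rot: [-0.034, 0.999, -0.0, -0.001]
force: [-5.2, -0.4, 3.5]
opening: 0.0852
gripper_force: 2.9
```

Call:
send_rows --steps '[[[-0.4,0,0],[0,0,0],85],[[-0.7,0,0],[0,0,0],85],[[-0.7,0,0],[0,0,0],85]]'

```text
time_s: 6.2
ee_pos: [0.5383, -0.0935, 0.0363]
tcp_rot: [-0.034, 0.999, -0.0, -0.002]
force: [-7.2, -0.8, 5.3]
opening: 0.0851
gripper_force: 3.7
```

Stopped against the rail at about 2.5 N/mm. Ramping up to 15–17 N.

Call:
send_rows --steps '[[[-0.6,0,0],[0,0,0],85],[[-1.2,0,0],[0,0,0],85],[[-1.8,0,0],[0,0,0],85],[[-2,0,0],[0,0,0],85],[[-2,0,0],[0,0,0],85]]'

```text
time_s: 6.62
ee_pos: [0.5382, -0.0934, 0.0361]
tcp_rot: [-0.034, 0.999, -0.0, -0.004]
force: [-11.2, -2.0, 10.0]
opening: 0.0849
gripper_force: 5.9
```

```bash
python3 -c "
from h import *
go([-51,-90,36],90)"
```

```text
now dock [-50.2 -87.   36.1] F dock [-11.3  -1.2  10. ] t 6.6167
shift [ 0.8 -3.   0.1] turn [-0.  -0.4 -0.2]
```

Call:
send_rows --steps '[[[0,0,-0.6],[0,0,0],85],[[-0.6,0,-1],[0,0,0],85],[[-1.2,0,-1],[0,0,0],85],[[-1.5,0,-1],[0,0,0],85],[[-1.5,0,-1],[0,0,0],85],[[-1.5,0,-1],[0,0,0],85]]'

```text
time_s: 7.12
ee_pos: [0.5383, -0.0934, 0.0362]
tcp_rot: [-0.034, 0.999, -0.001, -0.005]
force: [-12.7, -3.2, 4.7]
opening: 0.0846
gripper_force: 6.5
```

Call:
send_rows --steps '[[[-0.5,0,-0.3],[0,0,0],85],[[-1,0,-0.5],[0,0,0],85],[[-1.5,0,-0.7],[0,0,0],85],[[-1.5,0,-0.7],[0,0,0],85],[[-1.5,0,-0.7],[0,0,0],85],[[-1.5,0,-0.7],[0,0,0],85]]'

```text
time_s: 7.62
ee_pos: [0.5383, -0.0934, 0.0363]
tcp_rot: [-0.034, 0.999, -0.001, -0.007]
force: [-14.8, -5.1, 3.7]
opening: 0.0848
gripper_force: 7.4
```

```bash
python3 -c "
from h import *
go([-51,-90,36],90)
for n in ('case',):
  for c in ('side','top'):
    im,d=env.snapshot(c); print([(w2d(r['location']).round(1),r['p']) for r in env.mark_of(n,c)])
    if c=='side':
      cv2.imwrite('pics/side2.png',cv2.resize(im[150:320,220:450],None,fx=3,fy=3)[:,:,::-1])
      W=cloud(c,d); m=(W[...,2]>.052)&(W[...,2]<.066)&(abs(W[...,1]+.09)<.13)&(W[...,0]<.69)&(W[...,0]>.5); m=biggest(m); Q=W[m]; q=RD.inv().apply(Q-D0)*1000
      # far edge line: max x per y bin
      b=[(y,np.percentile(q[(abs(q[:,1]-y)<4),0],98).round(1)) for y in range(-175,-10,15) if (abs(q[:,1]-y)<4).sum()>5]; print(b)
"
```

```text
now dock [-50.1 -87.   36.3] F dock [-15.1  -4.    3.7] t 7.6167
shift [ 0.9 -3.   0.3] turn [-0.1 -0.8 -0.2]
[(array([  26. , -102.1,    9. ]), 0.95), (array([-279.9, -176.7,   -1.5]), 0.73)]
[(-175, np.float64(85.6)), (-160, np.float64(85.4)), (-145, np.float64(85.0)), (-130, np.float64(86.7)), (-115, np.float64(87.3)), (-100, np.float64(87.0)), (-85, np.float64(86.4)), (-70, np.float64(89.4)), (-55, np.float64(85.9)), (-40, np.float64(88.2)), (-25, np.float64(88.9))]
[(array([  20.8, -101.6,    5. ]), 0.81), (array([-277.1, -172. ,   -1.7]), 0.59)]
```

View pics/side2.png

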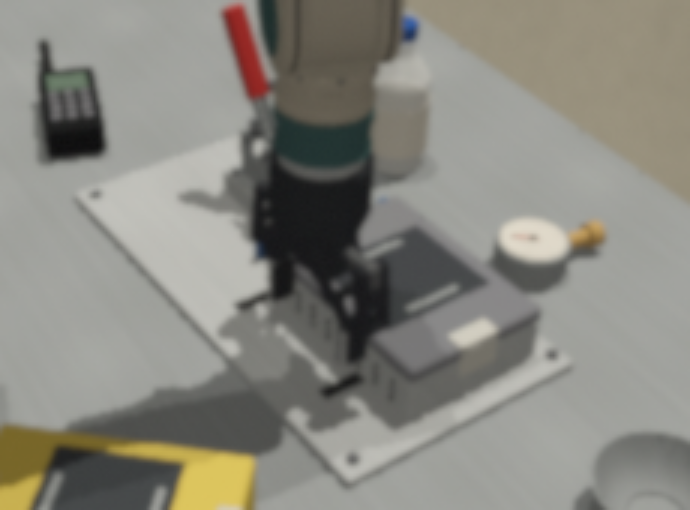

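```bash
python3 -c "
from h import *
s=env.observe(); print(s['torque'],s['force'])"
```

```text
[-0.62156845  2.57066525  0.19884102] [-15.0411788   -4.83490744   4.86393747]
```

Call:
send_rows --steps '[[[2,0,0],[0,0,0],85],[[5,0,0],[0,0,0],85],[[12,0,0],[0,0,0],85],[[40,0,0],[0,0,0],85],[[60,0,-30],[0,0,0],85],[[60,0,-60],[0,0,0],85],[[60,0,-90],[0,0,0],85],[[60,0,-110],[0,0,0],85]]'

```text
time_s: 8.48
ee_pos: [0.4875, -0.0979, 0.1519]
tcp_rot: [-0.034, 0.999, -0.001, 0.004]
force: [0.3, 0.4, 0.8]
opening: 0.085
gripper_force: 0.0
```

```bash
python3 -c "
from h import *
go([25,-235,150],0)
im=case()
cv2.imwrite('pics/top2.png',cv2.resize(im[110:250,220:420],None,fx=4,fy=4)[:,:,::-1])"
```

```text
now dock [-101.   -87.8  151.9] F dock [0.3 0.4 0.8] t 8.4833
shift [-126.5 -146.8    3.1] turn [ 0.3  0.4 89.8]
case dock [ 26.  -98.3] [130.7 181. ] rel yaw 0.003
```

View pics/top2.png

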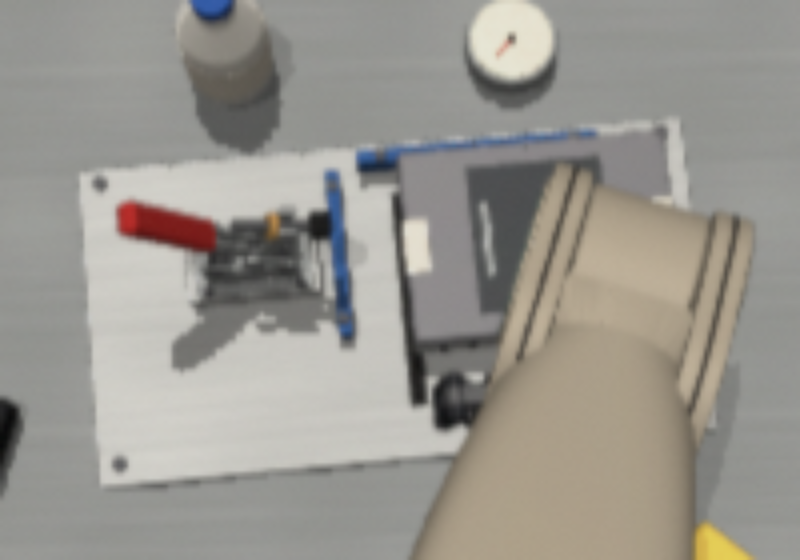

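The case rectangle is now 131×181 mm at dock (26,−98) with 0.003 rad of yaw, so it is flush with the back rail. Next I swing to its right side.

Call:
send_rows --steps '[[[-20,-40,0],[0,0,7],85],[[-40,-80,0],[0,0,14],85],[[-60,-115,0],[0,0,21],85],[[-80,-130,0],[0,0,28],85],[[-100,-138,0],[0,0,35],85],[[-115,-145,0],[0,0,42],85],[[-122,-147,0],[0,0,49],85],[[-122,-147,0],[0,0,56],85]]'

```text
time_s: 9.2
ee_pos: [0.6205, -0.237, 0.1487]
tcp_rot: [0.442, 0.897, 0.001, 0.003]
force: [-0.7, 0.1, 0.4]
opening: 0.0851
gripper_force: 0.0
```

```bash
python3 -c "
from h import *
go([20,-235,36],0)"
```

```text
now dock [  21.5 -236.1  148.7] F dock [-0.7  0.2  0.4] t 9.2
shift [  2.3  -1.1 112.7] turn [ 0.3  0.2 33.5]
```

Call:
send_rows --steps '[[[2,-1,20],[0,0,7],85],[[2,-1,40],[0,0,14],85],[[2,-1,60],[0,0,21],85],[[2,-1,75],[0,0,28],85],[[2,-1,90],[0,0,33.5],85],[[2,-1,105],[0,0,33.5],85],[[2,-1,112],[0,0,33.5],85],[[2,-1,112],[0,0,33.5],85]]'

```text
time_s: 9.87
ee_pos: [0.6143, -0.234, 0.0343]
tcp_rot: [0.679, 0.734, 0.0, -0.001]
force: [-0.2, 1.4, -0.2]
opening: 0.0848
gripper_force: 0.0
```

```bash
python3 -c "
from h import *
go([21,-165,36],0)"
```

```text
now dock [  15.6 -232.8   34.3] F dock [-0.1  1.4 -0.2] t 9.8667
shift [67.7  5.8 -1.6] turn [-0.1 -0.1  0.3]
```

Call:
send_rows --steps '[[[12,5,0],[0,0,0],85],[[24,5,0],[0,0,0],85],[[29,5,0],[0,0,0],85],[[33,5,0],[0,0,0],85],[[36,5,0],[0,0,0],85],[[39,5,0],[0,0,0],85],[[42,5,0],[0,0,0],85],[[45,5,0],[0,0,0],85]]'

```text
time_s: 10.53
ee_pos: [0.6173, -0.1905, 0.0373]
tcp_rot: [0.679, 0.734, -0.0, 0.002]
force: [0.7, -6.1, 3.9]
opening: 0.0849
gripper_force: 2.7
```

Call:
send_rows --steps '[[[2,0,0],[0,0,0],85],[[4,0.5,0],[0,0,0],85],[[6,0.5,0],[0,0,0],85],[[8,0.5,0],[0,0,0],85],[[10,0.5,0],[0,0,0],85],[[12,0.5,0],[0,0,0],85],[[14,0.5,0],[0,0,0],85],[[15,0.5,0],[0,0,0],85]]'

```text
time_s: 11.2
ee_pos: [0.6163, -0.1751, 0.0368]
tcp_rot: [0.679, 0.734, -0.0, 0.001]
force: [0.8, -4.8, 4.0]
opening: 0.0849
gripper_force: 2.7
```

```bash
python3 -c "
from h import *
go([21,-161,36],0);case()"
```

```text
now dock [  21.8 -174.1   36.8] F dock [ 0.4 -4.8  4. ] t 11.2
shift [13.1 -0.8  0.8] turn [0.1 0.1 0.3]
case dock [ 25.2 -69.6] [130.9 177.6] rel yaw 0.009
```

Call:
send_rows --steps '[[[2,0,0],[0,0,0],85],[[4,0,0],[0,0,0],85],[[6,0,0],[0,0,0],85],[[7,0,0],[0,0,0],85],[[8,0,0],[0,0,0],85],[[9,0,0],[0,0,0],85],[[9,0,0],[0,0,0],85]]'

```text
time_s: 11.83
ee_pos: [0.6153, -0.1656, 0.0364]
tcp_rot: [0.679, 0.734, 0.0, 0.001]
force: [0.8, -5.8, 2.8]
opening: 0.0847
gripper_force: 2.4
```

Call:
send_rows --steps '[[[0.5,0,0],[0,0,0],85],[[1,0,0],[0,0,0],85],[[1.5,0,0],[0,0,0],85],[[1.5,0,0],[0,0,0],85]]'

```text
time_s: 12.17
ee_pos: [0.6151, -0.1642, 0.0363]
tcp_rot: [0.679, 0.734, -0.0, 0.001]
force: [1.0, -5.3, 3.8]
opening: 0.085
gripper_force: 2.5
```

Call:
send_rows --steps '[[[0.5,0,0],[0,0,0],85],[[1,0,0],[0,0,0],85],[[1.5,0,0],[0,0,0],85],[[1.5,0,0],[0,0,0],85]]'

```text
time_s: 12.5
ee_pos: [0.615, -0.1633, 0.0363]
tcp_rot: [0.679, 0.734, -0.001, 0.001]
force: [0.8, -6.2, 4.0]
opening: 0.0847
gripper_force: 3.2
```

Call:
send_rows --steps '[[[0.5,0,0],[0,0,0],85],[[1,0,0],[0,0,0],85],[[1,0,0],[0,0,0],85]]'

```text
time_s: 12.75
ee_pos: [0.6149, -0.1633, 0.0364]
tcp_rot: [0.68, 0.734, -0.001, 0.002]
force: [0.7, -7.6, 3.1]
opening: 0.0848
gripper_force: 4.4
```

Call:
send_rows --steps '[[[0.7,0,0],[0,0,0],85],[[1.4,0,-0.3],[0,0,0],85],[[2.1,0,-0.6],[0,0,0],85],[[2.8,0,-0.8],[0,0,0],85],[[2.8,0,-0.8],[0,0,0],85]]'

```text
time_s: 13.17
ee_pos: [0.614, -0.163, 0.0367]
tcp_rot: [0.681, 0.732, -0.004, 0.003]
force: [-1.1, -13.9, 0.4]
opening: 0.0851
gripper_force: 7.6
```

```bash
python3 -c "
from h import *
go([21,-161,36],0);case()"
```

```text
now dock [  20.4 -161.9   36.7] F dock [ -2.1 -13.8   0.4] t 13.1667
shift [0.9 0.6 0.7] turn [-0.1  0.5  0.1]
case dock [ 24.4 -54.9] [130.7 172.9] rel yaw 0.006
```

Call:
send_rows --steps '[[[0.5,1,0],[0,0,0],85],[[1,2,0],[0,0,0],85],[[1.2,2.5,0],[0,0,0],85],[[1.2,2.5,0],[0,0,0],85]]'

```text
time_s: 13.55
ee_pos: [0.6145, -0.163, 0.0367]
tcp_rot: [0.681, 0.733, -0.006, 0.002]
force: [-6.7, -19.9, 3.6]
opening: 0.085
gripper_force: 9.5
```

```bash
python3 -c "
from h import *
go([21,-161,36],0)
for i in range(4):case()
for c in ('top','side'):
  for f in (f'pics/{c}0.npz',None):
    d=np.load(f)['d'] if f else env.snapshot(c)[1]
    W=cloud(c,d); q=RD.inv().apply((W.reshape(-1,3)-D0))*1000
    # back rail top (z 36) centre x ; 
    m=(abs(q[:,2]-36)<3)&(abs(q[:,1]+65)<85)&(q[:,0]>84)&(q[:,0]<110); print(c,'rail x range',np.percentile(q[m,0],[2,50,98]).round(1),m.sum())
    m=(abs(q[:,2]-59)<5)&(abs(q[:,1]+65)<85)&(q[:,0]>-50)&(q[:,0]<110); print('case y<>',[(np.percentile(q[m&(abs(q[:,1]-y)<8),0],[1,99]).round(1).tolist()) for y in (-120,-100,-80,-60,-40,-20)])
"
```

```text
now dock [  20.9 -162.    36.7] F dock [ -8.1 -19.3   3.6] t 13.55
shift [1.  0.1 0.7] turn [-0.4  0.7  0.1]
case dock [ 24.1 -53.3] [130.3 169.1] rel yaw 0.001
case dock [ 24.4 -53.5] [130.5 169.5] rel yaw 0.0
case dock [ 24.5 -53.9] [130.8 170.3] rel yaw 0.009
case dock [ 24.7 -54. ] [130.5 170.4] rel yaw 0.002
top rail x range [ 90.3  95.6 100.7] 167
case y<> [[-49.5, 65.0], [-49.7, 64.3], [-48.6, 62.6], [-49.1, 59.7], [-49.4, 58.9], [-47.9, 57.1]]
top rail x range [ 94.7  98.1 101.1] 82
case y<> [[48.2, 86.8], [17.9, 89.0], [-18.0, 86.9], [-38.7, 85.9], [-39.1, 86.4], [-39.6, 88.2]]
side rail x range [ 89.8  93.8 101.2] 159
case y<> [[-48.8, 64.7], [-49.4, 62.8], [-49.1, 59.8], [-47.8, 60.7], [-48.8, 57.6], [-48.6, 56.8]]
side rail x range [100.8 100.8 100.8] 1
case y<> [[-40.3, 29.6], [-40.7, -5.1], [-40.2, 51.2], [-40.6, 63.3], [-39.7, 79.7], [-40.8, 86.3]]
```

Call:
send_rows --steps '[[[-3,0,0],[0,0,0],85],[[-8,0,0],[0,0,0],85],[[-25,0,0],[0,0,0],85],[[-50,0,-20],[0,0,0],60],[[-60,0,-60],[0,0,0],0],[[-60,0,-100],[0,0,0],0],[[-60,0,-140],[0,0,0],0],[[-60,0,-180],[0,0,0],0]]'

```text
time_s: 14.52
ee_pos: [0.6205, -0.2166, 0.2174]
tcp_rot: [0.679, 0.734, 0.001, -0.002]
force: [1.0, -0.8, -0.1]
opening: 0.025
gripper_force: 0.0
```

```bash
python3 -c "
from h import *
go([28,135,255],0)
for i in range(2):case()
for c in ('top','side'):
    im,d=env.snapshot(c)
    for n in ('handle_press','clamp','left_rail'): print(c,n,[(w2d(r['location']).round(1),round(r['p'],2)) for r in env.mark_of(n,c)][:2])
    W=cloud(c,d); b=im.astype(int); r=(b[...,0]>b[...,1]+70)&(W[...,2]>.06)&(abs(W[...,0]-.6)<.1)&(abs(W[...,1]-.13)<.1); Q=RD.inv().apply(W[biggest(r)]-D0)*1000
    print(Q.mean(0).round(1),Q.min(0).round(1),Q.max(0).round(1))
    if c=='top': cv2.imwrite('pics/top3.png',cv2.resize(im[110:250,220:420],None,fx=4,fy=4)[:,:,::-1])
"
```

```text
now dock [  23.1 -215.8  217.4] F dock [ 1.  -0.9 -0.1] t 14.5167
shift [350.9   6.8 -36.5] turn [-0.1 -0.2  0.3]
case dock [ 24.7 -59.4] [131.5 181.3] rel yaw 0.008
case dock [ 24.3 -59.4] [130.7 181.1] rel yaw 0.0
top handle_press [(array([ 36.4, 136.5, 163.5]), 0.84)]
top clamp [(array([32.2, 74.4,  8.6]), 0.92), (array([ 34.2, 138.9, 161.4]), 0.36)]
top left_rail [(array([32.2, 31.4,  5.5]), 0.69), (array([ 1.6,  3. , -3.2]), 0.51)]
[ 30.3 137.2 159.1] [ 22.3 111.6 118.7] [ 39.7 161.6 191.1]
side handle_press [(array([ 37. , 137.5, 160.1]), 0.73)]
side clamp [(array([31.1, 65.3,  9.5]), 0.7)]
side left_rail []
[ 31.7 131.1 152. ] [ 23.1 110.5 117. ] [ 41.7 151.8 187.4]
```

View pics/top3.png

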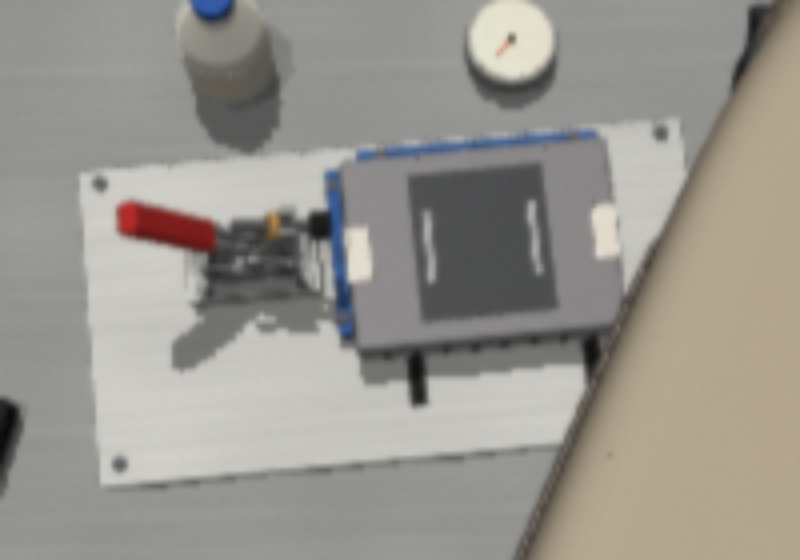

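The case is at (24.5,−59.4) in the dock, square to about 0.004 rad, and in the crop it lies against both rails at (480,140) and (340,240). It may have crept about 1.5 mm off the back rail during the left push. I'll repeat both presses with the fingers closed to be sure.

```bash
python3 -c "
from h import *
go([-80,-65,130],0);go([-80,-65,36],0)"
```

```text
now dock [  22.8 -215.5  214.5] F dock [-0.3 -0.6 -0.3] t 15.0167
shift [ 150.9 -101.6   85.2] turn [-0.2 -0.1  0.3]
now dock [  22.8 -215.5  214.5] F dock [-0.3 -0.6 -0.3] t 15.0167
shift [ 150.6 -101.3  179.2] turn [-0.2 -0.1  0.3]
```

Call:
send_rows --steps '[[[38,-25,20],[0,0,0.3],0],[[75,-50,40],[0,0,0.3],0],[[112,-75,65],[0,0,0.3],0],[[151,-101,85],[0,0,0.3],0],[[151,-101,120],[0,0,0.3],0],[[151,-101,155],[0,0,0.3],0],[[151,-101,178],[0,0,0.3],0],[[151,-101,178],[0,0,0.3],0]]'

```text
time_s: 15.68
ee_pos: [0.5015, -0.0715, 0.0323]
tcp_rot: [0.681, 0.733, -0.003, -0.007]
force: [-1.4, -0.5, -0.1]
opening: 0.0
gripper_force: 0.0
```

```bash
python3 -c "
from h import *
go([-54.5,-65,36],0)"
```

```text
now dock [-85.2 -62.5  32.3] F dock [-1.4 -0.4 -0.1] t 15.6833
shift [-2.5 30.7 -4.1] turn [-0.8 -0.3  0.1]
```

Call:
send_rows --steps '[[[0,8,0],[0,0,0],0],[[0,16,0],[0,0,0],0],[[0,20,0],[0,0,0],0],[[0,22,0],[0,0,0],0],[[0,23,0],[0,0,0],0],[[0,24,0],[0,0,0],0],[[0,24,0],[0,0,0],0]]'

```text
time_s: 16.27
ee_pos: [0.5336, -0.0728, 0.0395]
tcp_rot: [0.681, 0.732, 0.0, 0.001]
force: [-0.6, -0.2, 0.1]
opening: -0.0001
gripper_force: 0.6
```

Call:
send_rows --steps '[[[0,0.5,0],[0,0,0],0],[[0,1,0],[0,0,0],0],[[0,1,0],[0,0,0],0]]'

```text
time_s: 16.52
ee_pos: [0.5336, -0.0727, 0.0393]
tcp_rot: [0.681, 0.732, -0.0, 0.0]
force: [-4.0, -2.4, 5.6]
opening: 0.0001
gripper_force: 3.3
```

Call:
send_rows --steps '[[[0,0.5,0],[0,0,0],0],[[0,1,0],[0,0,0],0],[[0,1,0],[0,0,0],0]]'

```text
time_s: 16.77
ee_pos: [0.5336, -0.0727, 0.0393]
tcp_rot: [0.681, 0.732, -0.001, -0.001]
force: [-6.2, -1.5, 7.8]
opening: 0.0003
gripper_force: 4.7
```

Call:
send_rows --steps '[[[0,0.7,-0.4],[0,0,0],0],[[0,1.4,-0.8],[0,0,0],0],[[0,2.1,-1.2],[0,0,0],0],[[0,2.8,-1.6],[0,0,0],0],[[0,2.8,-1.6],[0,0,0],0]]'

```text
time_s: 17.18
ee_pos: [0.5338, -0.0721, 0.0394]
tcp_rot: [0.681, 0.732, -0.003, -0.003]
force: [-8.8, -2.2, 3.6]
opening: 0.0
gripper_force: 5.2
```

```bash
python3 -c "
from h import *
go([-54.5,-65,36],0)
im=case()"
```

```text
now dock [-53.  -65.5  39.4] F dock [-8.9 -1.5  3.6] t 17.1833
shift [ 0.5 -1.5  3.4] turn [-0.4  0.  -0. ]
case dock [25.9 -5.3] [ 77.6 133.4] rel yaw 1.48
```

Call:
send_rows --steps '[[[0,1,-0.3],[0,0,0],0],[[0,2,-0.5],[0,0,0],0],[[0,3,-0.7],[0,0,0],0],[[0,3.5,-0.8],[0,0,0],0],[[0,3.5,-0.8],[0,0,0],0]]'

```text
time_s: 17.65
ee_pos: [0.5338, -0.0721, 0.0395]
tcp_rot: [0.682, 0.732, -0.006, -0.005]
force: [-14.9, -4.2, 7.6]
opening: -0.0002
gripper_force: 8.5
```

The case did not move under 15 N, so it sits home. Now to the handle.

Call:
send_rows --steps '[[[0,-3,0],[0,0,0],0],[[0,-10,0],[0,0,0],0],[[0,-30,-20],[0,0,0],0],[[0,-30,-60],[0,0,0],0],[[0,-30,-100],[0,0,0],0],[[0,-30,-140],[0,0,0],0],[[0,-30,-180],[0,0,0],0],[[0,-30,-215],[0,0,0],0]]'

```text
time_s: 18.32
ee_pos: [0.5123, -0.0738, 0.2596]
tcp_rot: [0.681, 0.732, 0.002, 0.002]
force: [0.2, -0.2, 0.1]
opening: -0.0001
gripper_force: 0.0
```

```bash
python3 -c "
from h import *
go([32,112,240],0); case()"
```

```text
now dock [-74.7 -65.6 259.6] F dock [ 0.2 -0.2  0.1] t 18.3167
shift [177.6 106.7  20. ] turn [0.3 0.  0. ]
case dock [26.1 -6.9] [ 80.3 134.2] rel yaw 1.484
```

Call:
send_rows --steps '[[[35,21,0],[0,0,0],0],[[70,42,0],[0,0,0],0],[[105,63,0],[0,0,0],0],[[140,84,0],[0,0,0],0],[[170,102,5],[0,0,0],0],[[178,107,20],[0,0,0],0],[[178,107,20],[0,0,0],0],[[178,107,20],[0,0,0],0]]'

```text
time_s: 19.03
ee_pos: [0.6046, 0.112, 0.2349]
tcp_rot: [0.681, 0.733, -0.001, -0.001]
force: [-0.3, -0.0, 0.3]
opening: 0.0002
gripper_force: 0.0
```

```bash
python3 -c "
from h import *
go([32,112,189],0); case()
im,d=env.snapshot('side')
W=cloud('side',d); b=im.astype(int); r=(b[...,0]>b[...,1]+70)&(W[...,2]>.06)&(abs(W[...,0]-.6)<.1)&(abs(W[...,1]-.13)<.1); Q=RD.inv().apply(W[biggest(r)]-D0)*1000
print(Q.mean(0).round(1),Q.min(0).round(1),Q.max(0).round(1))
cv2.imwrite('pics/side4.png',cv2.resize(im[100:270,220:450],None,fx=3,fy=3)[:,:,::-1])"
```

```text
now dock [ 30.8 113.1 234.9] F dock [-0.3 -0.   0.3] t 19.0333
shift [-1.1  1.3 45.9] turn [-0.1 -0.   0.1]
case dock [ 25.7 -59.4] [131.2 181.4] rel yaw -0.006
[ 31.6 131.3 152.4] [ 22.9 110.2 117.4] [ 40.8 152.  185.8]
```

View pics/side4.png

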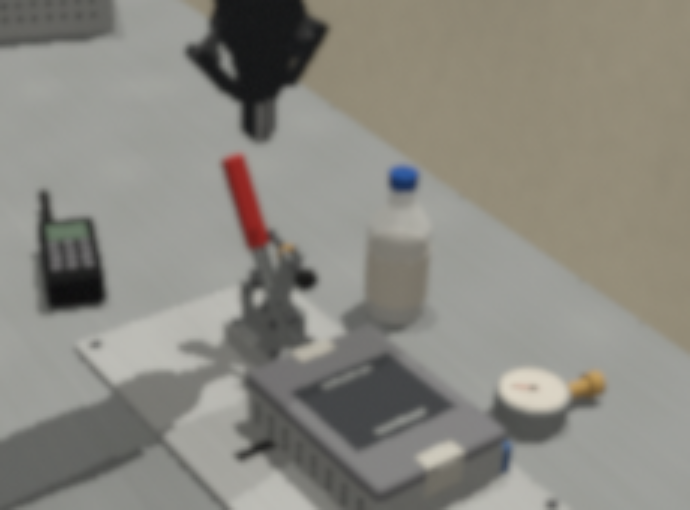

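Fingers hang closed above the handle at about (258,130), clear of everything; the grip runs from (235,160) to (258,240). The case reads 1.2 mm closer to the back rail than before, so I'll press left once more before clamping, which makes step 2 certain.

```bash
python3 -c "
from h import *
go([24,-190,200],0)"
```

```text
now dock [ 31.1 111.8 236.4] F dock [ 0.  -0.1  0.4] t 19.1333
shift [-301.8   -7.1   36.4] turn [ 0. -0. -0.]
```

Call:
send_rows --steps '[[[-40,-1,0],[0,0,0],0],[[-80,-2,0],[0,0,0],0],[[-120,-3,0],[0,0,0],0],[[-160,-4,0],[0,0,0],0],[[-200,-5,0],[0,0,0],0],[[-240,-6,10],[0,0,0],0],[[-280,-7,25],[0,0,0],0],[[-302,-7,36],[0,0,0],0]]'

```text
time_s: 19.8
ee_pos: [0.6196, -0.196, 0.2012]
tcp_rot: [0.683, 0.73, 0.0, 0.002]
force: [1.4, 0.2, -0.5]
opening: 0.0
gripper_force: 0.0
```

Call:
send_rows --steps '[[[0,0,30],[0,0,0],0],[[0,0,65],[0,0,0],0],[[0,0,100],[0,0,0],0],[[0,0,130],[0,0,0],0],[[0,0,150],[0,0,0],0],[[0,0,162],[0,0,0],0],[[0,0,162],[0,0,0],0],[[0,0,162],[0,0,0],0]]'

```text
time_s: 20.47
ee_pos: [0.62, -0.1913, 0.039]
tcp_rot: [0.682, 0.732, 0.0, 0.0]
force: [-0.4, -0.3, 0.6]
opening: 0.0001
gripper_force: 0.0
```

```bash
python3 -c "
from h import *
go([24,-161,38],0)"
```

```text
now dock [  24.3 -190.6   39. ] F dock [-0.4 -0.3  0.6] t 20.4667
shift [29.6 -0.4  1. ] turn [ 0.  0. -0.]
```

Call:
send_rows --steps '[[[12,0,0],[0,0,0],0],[[22,0,0],[0,0,0],0],[[25,0,0],[0,0,0],0],[[27,0,0],[0,0,0],0],[[28,0.3,0],[0,0,0],0],[[29,0.6,0],[0,0,0],0],[[30,0.9,0],[0,0,0],0],[[30,0.9,0],[0,0,0],0]]'

```text
time_s: 21.13
ee_pos: [0.6191, -0.1626, 0.0392]
tcp_rot: [0.682, 0.732, -0.002, 0.002]
force: [-1.2, -6.0, 2.8]
opening: 0.0004
gripper_force: 2.8
```

Call:
send_rows --steps '[[[0.5,0.3,-0.1],[0,0,0],0],[[1,0.5,-0.2],[0,0,0],0],[[1.5,0.5,-0.3],[0,0,0],0],[[1.5,0.5,-0.3],[0,0,0],0]]'

```text
time_s: 21.47
ee_pos: [0.6191, -0.1626, 0.0392]
tcp_rot: [0.682, 0.731, -0.003, 0.002]
force: [-2.5, -9.1, 1.3]
opening: 0.0
gripper_force: 4.6
```

Call:
send_rows --steps '[[[1,0.4,0],[0,0,0],0],[[2,0.8,0],[0,0,0],0],[[3,1,0],[0,0,0],0],[[4,1,-0.2],[0,0,0],0],[[4,1,-0.2],[0,0,0],0],[[4,1,-0.2],[0,0,0],0],[[4,1,-0.2],[0,0,0],0]]'

```text
time_s: 22.05
ee_pos: [0.6191, -0.1626, 0.0393]
tcp_rot: [0.683, 0.73, -0.007, 0.004]
force: [-5.4, -19.8, 0.6]
opening: -0.0003
gripper_force: 9.4
```

```bash
python3 -c "
from h import *
go([24,-161,38],0); case(); case()"
```

```text
now dock [  25.5 -161.8   39.3] F dock [ -6.8 -19.3   0.6] t 22.05
shift [ 0.9 -1.5  1.3] turn [-0.2  0.9 -0.3]
case dock [ 26.  -50.9] [130.8 164.8] rel yaw -0.001
case dock [ 26.3 -50.8] [131.  164.7] rel yaw 0.002
```

Pressed at 19.3 N with the case home (26.1 measured, yaw 0). Withdraw and go back to the handle.

Call:
send_rows --steps '[[[-3,0,0],[0,0,0],0],[[-12,0,0],[0,0,0],0],[[-30,0,-20],[0,0,0],0],[[-30,0,-60],[0,0,0],0],[[-30,0,-100],[0,0,0],0],[[-30,0,-140],[0,0,0],0],[[-30,0,-180],[0,0,0],0],[[-30,0,-200],[0,0,0],0]]'

```text
time_s: 22.82
ee_pos: [0.6244, -0.1853, 0.2449]
tcp_rot: [0.681, 0.732, 0.002, 0.003]
force: [0.9, -0.5, 0.5]
opening: 0.0001
gripper_force: 0.0
```

Call:
send_rows --steps '[[[40,0,0],[0,0,0],0],[[80,0,0],[0,0,0],0],[[120,0,0],[0,0,0],0],[[160,0,0],[0,0,0],0],[[200,0,0],[0,0,0],0],[[240,0,0],[0,0,0],0],[[280,0,0],[0,0,0],0],[[290,0,0],[0,0,0],0]]'

```text
time_s: 23.48
ee_pos: [0.6, 0.11, 0.2386]
tcp_rot: [0.679, 0.734, 0.001, -0.002]
force: [0.3, -0.2, -0.2]
opening: -0.0
gripper_force: 0.0
```

```bash
python3 -c "
from h import *
go([32,112,189],0); case(); case()"
```

```text
now dock [ 26.  111.4 238.6] F dock [ 0.3 -0.2 -0.2] t 23.4833
shift [ 0.4  6.  49.6] turn [-0.  -0.2  0.3]
case dock [ 25.6 -59.3] [131.  181.4] rel yaw -0.001
case dock [ 26.1 -59. ] [130.7 180.9] rel yaw -0.002
```

Call:
send_rows --steps '[[[0.5,6,15],[0,0,0.3],0],[[0.5,6,35],[0,0,0.3],0],[[0.5,6,49],[0,0,0.3],0],[[0.5,6,49],[0,0,0.3],0],[[4,6,52],[0,0,0.3],0],[[8,6,55],[0,0,0.3],0],[[10,6,57],[0,0,0.3],0],[[10,6,57],[0,0,0.3],0]]'

```text
time_s: 24.25
ee_pos: [0.6066, 0.1151, 0.1822]
tcp_rot: [0.683, 0.73, 0.0, 0.0]
force: [0.8, -0.8, 0.3]
opening: 0.0
gripper_force: 0.0
```

```bash
python3 -c "
from h import *
go([32,137,171.5],0)"
```

```text
now dock [ 33.1 116.  182.2] F dock [ 0.7 -0.9  0.3] t 24.25
shift [20.9 -1.2 10.7] turn [ 0.1 -0.  -0.3]
```

Call:
send_rows --steps '[[[2,0,1],[0,0,0],0],[[4,-0.5,2],[0,0,0],0],[[6,-1,3],[0,0,0],0],[[8,-1,4],[0,0,0],0],[[10,-1,5.5],[0,0,0],0],[[12,-1,7],[0,0,0],0],[[14,-1,8.5],[0,0,0],0],[[14,-1,8.5],[0,0,0],0]]'

```text
time_s: 24.92
ee_pos: [0.6051, 0.1283, 0.1746]
tcp_rot: [0.683, 0.73, -0.0, 0.001]
force: [-1.0, -2.5, 5.7]
opening: -0.0003
gripper_force: 2.6
```

```bash
python3 -c "
from h import *
go([32,137,171.5],0)"
```

```text
now dock [ 32.4 129.3 174.6] F dock [-1.2 -2.5  5.7] t 24.9167
shift [ 7.7 -0.5  3.1] turn [ 0.1  0.1 -0.3]
```

Call:
send_rows --steps '[[[2.5,0,1.2],[0,0,0],0],[[5,0,2.5],[0,0,0],0],[[7.5,0,4],[0,0,0],0],[[9.5,0,5.5],[0,0,0],0],[[12,0,7.5],[0,0,0],0],[[14,0,9],[0,0,0],0],[[16,0,11],[0,0,0],0],[[18,0,12.5],[0,0,0],0]]'

```text
time_s: 25.58
ee_pos: [0.6041, 0.1462, 0.1628]
tcp_rot: [0.683, 0.73, 0.0, 0.002]
force: [-1.7, -3.6, 7.1]
opening: 0.0002
gripper_force: 3.9
```

```bash
python3 -c "
from h import *
go([32,158.3,150.5],0)"
```

```text
now dock [ 32.8 147.2 162.8] F dock [-1.9 -3.5  7.1] t 25.5833
shift [11.1 -0.9 12.2] turn [ 0.1  0.1 -0.3]
```

Call:
send_rows --steps '[[[2,0,2],[0,0,0],0],[[4,-0.3,4],[0,0,0],0],[[6,-0.5,6],[0,0,0],0],[[7.5,-0.7,8],[0,0,0],0],[[9,-0.9,10],[0,0,0],0],[[11,-0.9,12],[0,0,0],0],[[11,-0.9,12],[0,0,0],0]]'

```text
time_s: 26.17
ee_pos: [0.6027, 0.1557, 0.1493]
tcp_rot: [0.684, 0.73, -0.001, 0.003]
force: [2.1, -5.3, 3.1]
opening: 0.0001
gripper_force: 2.4
```

```bash
python3 -c "
from h import *
go([32,166,138],0); case()"
```

```text
now dock [ 32.1 156.8 149.3] F dock [ 1.7 -5.4  3.1] t 26.1667
shift [ 9.3 -0.1 11.3] turn [ 0.1  0.3 -0.4]
case dock [ 25.8 -59.3] [130.8 181.5] rel yaw -0.007
```

Call:
send_rows --steps '[[[1.5,0,2],[0,0,0],0],[[3,0,4],[0,0,0],0],[[4.5,0,6],[0,0,0],0],[[6,0,8],[0,0,0],0],[[7,0,10],[0,0,0],0],[[8,0,12],[0,0,0],0]]'

```text
time_s: 26.72
ee_pos: [0.6024, 0.1625, 0.1384]
tcp_rot: [0.684, 0.73, -0.002, 0.004]
force: [-0.4, -10.5, 9.5]
opening: -0.0002
gripper_force: 5.9
```

```bash
python3 -c "
from h import *
go([32,171.4,124.7],0); case()
im,d=env.snapshot('side')
cv2.imwrite('pics/side5.png',cv2.resize(im[100:270,220:450],None,fx=3,fy=3)[:,:,::-1])"
```

```text
now dock [ 32.3 163.6 138.4] F dock [ -1.2 -10.5   9.5] t 26.7167
shift [ 7.9 -0.4 13.6] turn [ 0.2  0.5 -0.4]
case dock [ 25.8 -59.2] [130.6 181.4] rel yaw 0.004
```

View pics/side5.png

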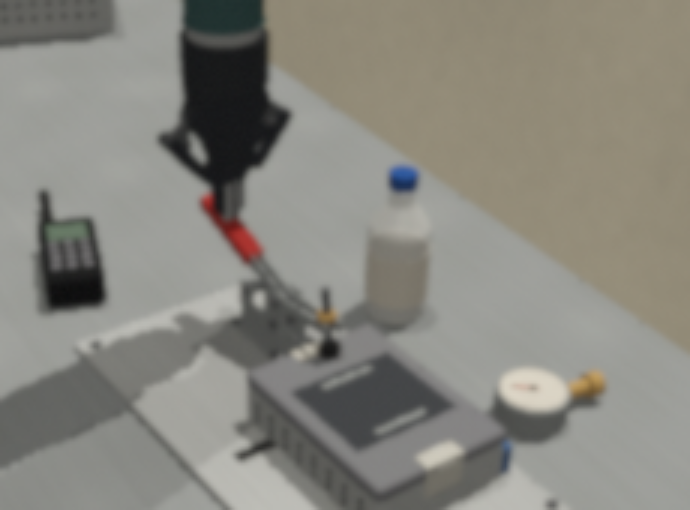

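The foot is on the lid at (330,345) and the tip sits on the grip at (228,215). From here the motion is more down than sideways.

Call:
send_rows --steps '[[[0,0,1.5],[0,0,0],0],[[0,0,3],[0,0,0],0],[[0,0,4.5],[0,0,0],0],[[0.5,0,6],[0,0,0],0]]'

```text
time_s: 27.15
ee_pos: [0.6025, 0.1637, 0.1336]
tcp_rot: [0.684, 0.73, -0.001, 0.003]
force: [-2.8, -7.7, 12.4]
opening: -0.0
gripper_force: 7.1
```

```bash
python3 -c "
from h import *
go([32,171.4,124.7],0); case()"
```

```text
now dock [ 32.4 164.8 133.6] F dock [-3.3 -7.5 12.4] t 27.15
shift [ 6.7 -0.5  8.8] turn [ 0.2  0.3 -0.4]
case dock [ 25.7 -59.4] [130.6 181.6] rel yaw -0.005
```

Call:
send_rows --steps '[[[0.3,0,1.5],[0,0,0],0],[[0.6,0,3],[0,0,0],0],[[1,0,4.5],[0,0,0],0],[[1.5,0,6],[0,0,0],0]]'

```text
time_s: 27.53
ee_pos: [0.6024, 0.1651, 0.1275]
tcp_rot: [0.684, 0.73, -0.001, 0.003]
force: [-3.4, -7.3, 10.5]
opening: 0.0001
gripper_force: 6.2
```

```bash
python3 -c "
from h import *
go([32,171.4,124.7],0); case()"
```

```text
now dock [ 32.4 166.2 127.5] F dock [-3.9 -7.  10.5] t 27.5333
shift [ 5.2 -0.4  2.8] turn [ 0.2  0.4 -0.4]
case dock [ 25.6 -59.4] [131.5 181.2] rel yaw -0.008
```

Call:
send_rows --steps '[[[0.3,0,1.5],[0,0,0],0],[[0.6,0,3],[0,0,0],0],[[1,0,4.5],[0,0,0],0],[[1.3,0,6],[0,0,0],0],[[1.3,0,6],[0,0,0],0]]'

```text
time_s: 28.0
ee_pos: [0.602, 0.1675, 0.1198]
tcp_rot: [0.683, 0.73, -0.0, 0.002]
force: [0.4, -3.6, 5.0]
opening: -0.0001
gripper_force: 2.3
```

```bash
python3 -c "
from h import *
go([32,174.4,111],0); case()"
```

```text
now dock [ 32.2 168.7 119.8] F dock [ 0.1 -3.6  5. ] t 28.0
shift [ 5.8 -0.2  8.8] turn [ 0.1  0.2 -0.3]
case dock [ 25.7 -59.3] [131.  181.5] rel yaw 0.004
```

Past the peak, with the force falling. Continuing in small steps to the stop.

Call:
send_rows --steps '[[[0.3,0,1.2],[0,0,0],0],[[0.5,0,2.4],[0,0,0],0],[[0.7,0,3.6],[0,0,0],0],[[0.8,0,4.5],[0,0,0],0],[[0.8,0,4.5],[0,0,0],0]]'

```text
time_s: 28.47
ee_pos: [0.5995, 0.1702, 0.1129]
tcp_rot: [0.683, 0.731, -0.001, -0.001]
force: [0.6, 1.5, 0.0]
opening: -0.0001
gripper_force: 0.0
```

Call:
send_rows --steps '[[[0.2,0,0.7],[0,0,0],0],[[0.3,0,1.4],[0,0,0],0],[[0.3,0,2],[0,0,0],0],[[0.3,0,2],[0,0,0],0]]'

```text
time_s: 28.8
ee_pos: [0.6005, 0.1701, 0.1119]
tcp_rot: [0.683, 0.73, -0.0, -0.0]
force: [0.0, 0.7, -0.2]
opening: -0.0
gripper_force: 0.0
```

Call:
send_rows --steps '[[[0,0,0.7],[0,0,0],0],[[0,0,1.4],[0,0,0],0],[[0,0,2],[0,0,0],0],[[0,0,2],[0,0,0],0]]'

```text
time_s: 29.13
ee_pos: [0.6009, 0.1701, 0.111]
tcp_rot: [0.683, 0.73, 0.0, 0.0]
force: [-2.7, -0.2, 4.3]
opening: 0.0002
gripper_force: 2.1
```

```bash
python3 -c "
from h import *
go([32,174.4,111],0)
im,d=env.snapshot('side')
W=cloud('side',d); b=im.astype(int); r=(b[...,0]>b[...,1]+70)&(W[...,2]>.06)&(abs(W[...,0]-.6)<.1)&(abs(W[...,1]-.15)<.12); Q=RD.inv().apply(W[biggest(r)]-D0)*1000
print(len(Q),Q.mean(0).round(1),Q.min(0).round(1),Q.max(0).round(1),np.polyfit(Q[:,1],Q[:,2],1))
cv2.imwrite('pics/side6.png',cv2.resize(im[120:270,240:420],None,fx=4,fy=4)[:,:,::-1])"
```

```text
now dock [ 31.3 171.3 111. ] F dock [-2.7 -0.   4.3] t 29.1333
shift [3.1 0.7 0. ] turn [ 0.  -0.  -0.3]
60 [ 30.3 138.3  92.2] [ 22.  119.9  87.2] [ 39.1 159.6  95.6] [3.43243711e-02 8.74076721e+01]
```

View pics/side6.png

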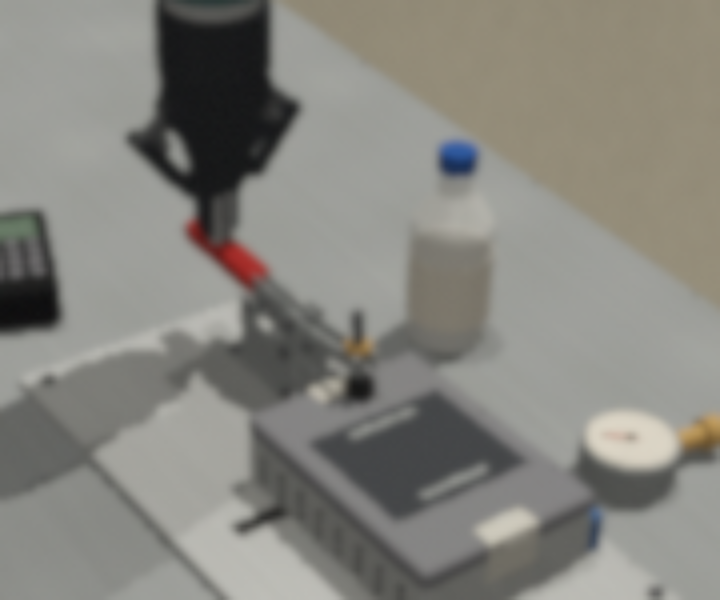

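The handle is nearly level at z ≈ 92 mm and the foot is on the lid at (360,385). One firmer press confirms the stop.

Call:
send_rows --steps '[[[0,0,0.7],[0,0,0],0],[[0,0,1.4],[0,0,0],0],[[0,0,1.6],[0,0,0],0],[[0,0,1.6],[0,0,0],0]]'

```text
time_s: 29.52
ee_pos: [0.6009, 0.1702, 0.1104]
tcp_rot: [0.683, 0.73, 0.001, 0.0]
force: [-3.4, 0.1, 9.9]
opening: -0.0003
gripper_force: 5.0
```

Call:
send_rows --steps '[[[0,0,0.6],[0,0,0],0],[[0,0,1.2],[0,0,0],0],[[0,0,1.2],[0,0,0],0]]'

```text
time_s: 29.77
ee_pos: [0.601, 0.1703, 0.11]
tcp_rot: [0.683, 0.73, 0.001, 0.0]
force: [-5.4, -0.3, 13.7]
opening: 0.0
gripper_force: 6.8
```

Call:
send_rows --steps '[[[0,0,-3],[0,0,0],0],[[0,0,-10],[0,0,0],0],[[0,0,-30],[0,0,0],0],[[0,0,-65],[0,0,0],0],[[0,0,-100],[0,0,0],0],[[0,0,-120],[0,0,0],0],[[0,0,-120],[0,0,0],0],[[0,0,-120],[0,0,0],0]]'

```text
time_s: 30.43
ee_pos: [0.6019, 0.1701, 0.2292]
tcp_rot: [0.683, 0.73, 0.002, 0.001]
force: [-0.7, -0.5, -0.0]
opening: -0.0001
gripper_force: 0.0
```

```bash
python3 -c "
from h import *
go([32,174.4,111],0); case(); case()
for c in ('side','top'):
  im,d=env.snapshot(c)
  print([(w2d(r['location']).round(1),round(r['p'],2)) for r in env.mark_of('handle_press',c)][:1],[(w2d(r['location']).round(1),round(r['p'],2)) for r in env.mark_of('pad',c)][:1])
  W=cloud(c,d); b=im.astype(int); r=(b[...,0]>b[...,1]+70)&(W[...,2]>.06)&(abs(W[...,0]-.6)<.1)&(abs(W[...,1]-.15)<.12); Q=RD.inv().apply(W[biggest(r)]-D0)*1000
  print(len(Q),Q.mean(0).round(1),Q.min(0).round(1),Q.max(0).round(1),np.polyfit(Q[:,1],Q[:,2],1))
"
```

```text
now dock [ 32.3 171.2 229.2] F dock [-0.7 -0.4 -0. ] t 30.4333
shift [  3.1  -0.8 118.2] turn [ 0.2 -0.  -0.3]
case dock [ 25.6 -59.1] [131.2 181.1] rel yaw -0.002
case dock [ 25.8 -59.2] [130.6 181.4] rel yaw 0.006
[(array([ 37.8, 177.2,  91.4]), 0.72)] [(array([32.2,  8.2, 59.2]), 0.44)]
120 [ 30.3 157.4  93.2] [ 21.3 119.5  87.6] [ 41.  196.5  98.2] [5.05404632e-02 8.52656185e+01]
[(array([ 34.9, 178.1,  93. ]), 0.71)] []
173 [ 30.7 153.2  93.8] [ -9.9 122.5  84.1] [ 42.2 184.5 267.3] [ 0.09949285 78.53596672]
```

The handle stayed at the locked position after release (press point at dock y 177.6, z 92; expected about 174.5, 92). The pad is on the lid at z 59, the case is home, and the arm is clear.

```bash
python3 -c "
from station import env
print(env.job_done())"
```

```text
the job is handed in; nothing more can be done
None
```

I pressed the case home at 15–20 N, first against the back rail and then the left. I then locked the clamp on its stop with the foot on the lid, and handed the job in at about 31 s with the arm clear; the hand-in returned no verdict.

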